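Stow the spreader bar and hold the bin lid half open

ROBOT

A 7-joint arm with a two-finger parallel gripper is mounted at the origin on a cart in front of the work surface, level with it; the furniture and walls round the work are solid. World frame = base frame: x ahead of the robot, y to its left, z up, the work surface at z = 0. Lengths are in m, angles in rad, forces in N, time in s.
With the tool pointing down it reaches from about 0.35 to 0.9 m from the base axis. Payload 19.9 kg.
Tool frame: the origin (TCP) lies at the very end of the fingers, on their centre line; the grasp point (between the pads) lies 19 mm behind it (env.grip_point_offset is the distance from the TCP to the grasp point, in m); z points along the fingers, y is the line along which they close (so a half turn about z gives the same grasp; the last joint's range is limited). The gripper opens to 94 mm and grips with 3 to 60 N. Pads are 16 mm wide; open, the fingers measure 119 mm over their backs; the gripper's body (75 mm by 177 mm) begins 78 mm behind the grasp point.
Start: joints at [-1.276, 0.417, -0.01, 1.614, 0.005, 1.111, -0.053], TCP at [0.206, 0.59, 0.17] pointing down, gripper open.
Joint ranges: [-2.81, 2.81], [-0.39, 2.02], [-1.27, 1.25], [0.06, 2.57], [-1.19, 4.33], [0.19, 2], [-2.82, 2.82]. Speed limits (rad/s): [1.89, 1.89, 2.39, 2.39, 3.01, 3.01, 3.01].

INTERFACE

Orientations are given as a rotation vector (axis times angle).
In Python, from workcell import env, vision gives the robot as it stands.
- The arm moves only by the tool send_rows, never from a script. Its arguments are lists of equal length, an entry for each row: "dp": the shift along the tool's x, y, z in mm, a list of three; "dr": the turn, a rotation vector about the tool's x, y, z in rad, a list of three; "grip": the finger opening in mm, from 0 to 94. A call has exactly 8 rows; each row shifts and turns the commanded pose from where the row before left it, along the tool's axes as they then stand; what a row does not reach is not made up. A row lasts 1/8 s, in which the tool goes at most 62.5 mm and 10.7 degrees, less where a joint would pass 70% of its speed; a pose out of reach is approached as far as the arm can. A call with a gripper value outside its range is refused whole. The fingers move at their own pace and stop on an object; "newtons" is the grip in N (left out, the last holds). Time passes only in rows, so rows that do not move let the fingers close, or fill a call up. It gives the time, the measured TCP pose, the force, the opening and the grip force at its end, in the units of the state.
- env.get_state(): the state, without advancing time (a new reading comes with each control period).
- vision.camera(name): name is "side" or "top" or "wrist"; returns a dict with "color" (400x640x3 uint8, red, green, blue), "z_map" (400x640 float32, m along the optical axis (not along the pixel's ray), 0 where there is no reading), "intrinsics" (3x3 intrinsics, pixels), "eye" and "attitude" of the camera in the world. Camera axes: x right, y down, z forward; pixel columns grow to the right and rows downward; lengths in m; the calibration is good to about 2 mm. A picture is of the moment at which its call begins.
- env.sign_off(): hands the job in; it is judged then, once.
The state is a dict: "clock": time; "joint_positions": joint angles; "qvel": joint speeds; "effort": joint torques, N m; "eef_pos": TCP position; "ee_rot": TCP orientation; "ft_force": force on the tool from outside, world axes, zero at the start; "wrist_torque": the same for the moment, N m; "opening": opening from 0.0 (shut) to 1.0 (fully open); "grip_force": force on a finger pad.
Only numpy, scipy, OpenCV 4.12 (cv2) and the standard library are available. Lean on these libraries where they do the work, as an engineer would, in place of code of your own. Each camera call takes 0.05 s, during which the arm holds its last target. There are 200 camera calls.

TASK

The spreader bar is lying on the closed lid of the hinged bin: take it off and push it down past the sprung jaws of the clip stand until it sits at the bottom of both forks with both jaws sprung back over it, and let go of it. Then lift the bin's lid by its handle and hold it open at 45 degrees (halfway to upright); it falls shut by itself, so finish while still holding it there. Leave the other things on the bench where they are.

Things in the scene. Friction and masses are not known exactly. Their poses are not given: they have to be found in the camera images.
- bar: Spreader bar, loose, 0.06 to 0.12 kg: round steel rod of 12 mm diameter with a square grey block (24 x 24 mm, 14 mm long) on each end, 170 mm long over all, 142 mm of bare rod. Origin at the middle of the rod on its axis; x along the rod. Starts on the shut lid behind the handle, resting on its blocks: its axis is 12 mm above the lid's top face.
- bin: Open grey metal bin with hinged lid, fixed to the bench, 170 mm deep (x), 200 mm wide (y); lid top face 94 mm above the bench when shut. Stands left or right of the clip stand. Origin at the centre of its underside; z up; front (handle side) faces -x, the hinge runs along y at the rear (+x) edge.
- lid_hinge (a point): Point on the bin's lid hinge axis, at the middle of the hinge, 87 mm behind the bin's centre and 89 mm above the bench. The axis is level, along the bin's y.
- lid_handle (a point): Centre of the lid's handle near the front edge: black barrel (cylinder) 18 mm in diameter, 36 mm long, flat ends, parallel to the hinge, on a 10 mm stem. With the lid shut it is 147 mm ahead (bin's -x) of the hinge axis, 35 mm above it, 30 mm above the lid's top face (124 mm above the bench). Moves with the lid.
- lid (a joint): Angle of the bin's lid in rad: 0 shut, grows as the front edge goes up, 1.571 upright, limit 1.75. Lid about 0.3 kg; no stay or spring: below upright it falls shut when let go. Lifting at the handle takes about 2 N.
- stand: Clip stand, fixed to the bench: base plate 70 x 150 x 8 mm, two fork clips 16 mm thick at y = +45 and -45 mm, 73 mm high, open at the top, finger room between. Slots 15 mm wide (x), bottom 39 mm above the bench; front (-x) prong flares out, mouth about 28 mm. Origin at the centre of the underside; z up. The bar goes along the stand's y through both forks, its blocks outside them.
- clip_seat (a point): Where the middle of the bar's axis is when fully seated: midway between the two forks, 45 mm above the bench, straight above the stand's origin.
- jaw_left (a joint): Sprung jaw of the fork at the stand's y = +45 mm, rad: 0 closed (at rest; its tip stands over the slot, just above a seated bar, keeping it in), grows as the bar pushes it down and back (+x) to about 0.6, limit 1.0; springs back once the bar is at the bottom. Hangs from a pin at the rear, 69 mm above the bench, sloping down and forward. Takes about 2 to 5 N of downward push.
- jaw_right (a joint): The same jaw on the fork at the stand's y = -45 mm.
- vial: Bystander: small white bottle-shaped vial with a blue cap, 28 mm diameter, 62 mm high, standing between bin and stand. Origin at the centre of its underside.
- timer: Bystander: flat bench timer, 52 x 66 x 17 mm, at the right. Origin at the centre of its underside.
- brush: Bystander: thin wooden brush, 167 mm long, 12 mm thick, lying at the back right. Origin at the middle of its underside.
- petri: Bystander: round dish, 61 mm diameter, 16 mm high, at the back. Origin at the centre of its underside.
- bottle: Bystander: white bottle, 57 mm diameter, 137 mm high, at the back left. Origin at the centre of its underside.
- tub: Bystander: small cream tub, 68 x 93 x 45 mm, at the back. Origin at the centre of its underside.

How it is judged:
On the way:
1. the bar sits at the bottom of both forks with both jaws closed over it, let go, and the lid is still shut (z of bar in the frame of stand between 0.041 and 0.0505 m and x of bar in the frame of stand between -0.005 and 0.005 m and y of bar in the frame of stand between -0.022 and 0.022 m and angle between the x axis of bar and the y axis of stand, either way round below 0.08 rad and value of joint each of jaw_left, jaw_right below 0.15 rad and contact force between the fingers and bar below 0.3 N and value of joint lid below 0.1 rad), for 0.2 s.
At the end, for the whole second after the job is handed in: The fingers hold the lid still at 45 degrees +-6 (0.68 to 0.89 rad) as the program ends; the bar lies untouched in both forks (axis within 5 mm across of the seat, at most 5.5 mm above it, within 22 mm along it), both jaws closed (below 0.15 rad) (value of joint lid between 0.68 and 0.89 rad and velocity of joint lid between -0.05 and 0.05 rad/s and contact force between the fingers and bin above 0.5 N and z of bar in the frame of stand between 0.041 and 0.0505 m and x of bar in the frame of stand between -0.005 and 0.005 m and y of bar in the frame of stand between -0.022 and 0.022 m and angle between the x axis of bar and the y axis of stand, either way round below 0.08 rad and value of joint each of jaw_left, jaw_right below 0.15 rad and contact force between the fingers and bar below 0.3 N); the arm keeps its last pose, push and grip.
It fails at once if the lid is lifted (above 0.2 rad) before the bar is in the clips (value of joint lid above 0.2 rad and distance between bar and clip_seat above 0.03 m).
It fails at once if another thing on the bench is moved by more than 30 mm (distance of any of vial, timer, brush, petri, bottle, tub from where it was at the start of the episode above 0.03 m).
It also fails if it takes over 58 s, if anything falls off the work surface, if the arm or the gripper's body presses on something with over 40 N, if the wrist force passes 120 N, or if a joint passes its speed limit or range.

## Working session

There is one attempt and no reset: what is moved stays moved. The work goes in short steps, Python scripts to look and compute and a tool call to move; the robot and the scene stay as the last step left them, time stands still between calls to the robot, and variables do not carry over. Pictures are saved under pics/ and viewed, at most 10 in all, crops included, and the job is handed in when it is done.

Besides the shell and the picture viewer there is one more tool, called by a JSON object that holds its "method" and its "body", one argument or row to a line. send_rows: Moves the arm, as the interface text tells. Its arguments: {"type":"object","properties":{"dp":{"type":"array"},"dr":{"type":"array"},"grip":{"type":"array"},"newtons":{"type":"number"}},"required":["dp","dr","grip"]}

```bash
mkdir -p pics; ls; cat > h.py <<'E'
import numpy as np, cv2
from workcell import env, vision
from scipy.spatial.transform import Rotation as R
def cam(n):
    c=vision.camera(n); z=c["z_map"]; K=np.array(c["intrinsics"]); A=np.array(c["attitude"],float)
    Rm=A if A.shape==(3,3) else (R.from_rotvec(A).as_matrix() if A.size==3 else R.from_quat(A).as_matrix())
    v,u=np.mgrid[:z.shape[0],:z.shape[1]]
    P=np.stack([(u-K[0,2])/K[0,0]*z,(v-K[1,2])/K[1,1]*z,z],-1)@Rm.T+np.array(c["eye"])
    P[z<=0]=np.nan
    return c["color"],P,c
def save(n,img): cv2.imwrite("pics/"+n,img[...,::-1])
E
python3 - <<'E'
from h import *
s=env.get_state(); print({k:np.round(v,3) for k,v in s.items()})
for n in("top","side"):
    C,P,c=cam(n); save(n+"1.png",C); np.save(n+".npy",P); print(n,c["eye"],c["attitude"])
E
```

```text
pics
{'clock': np.float64(0.0), 'joint_positions': array([-1.276,  0.418, -0.01 ,  1.614,  0.005,  1.111, -0.053]), 'qvel': array([ 0.001,  0.002, -0.001,  0.   , -0.   , -0.   ,  0.002]), 'effort': array([ 2.0000e-03, -8.5125e+01,  6.3900e-01, -4.2597e+01, -4.9000e-02,
        1.9000e-02,  0.0000e+00]), 'eef_pos': array([0.206, 0.59 , 0.17 ]), 'ee_rot': array([-5.250e-01, -3.097e+00,  2.000e-03]), 'ft_force': array([-0.687, -0.44 , -0.184]), 'wrist_torque': array([ 0.073,  0.003, -0.018]), 'grip_force': np.float64(0.0), 'opening': np.float64(0.997)}
top [ 0.39054955 -0.08604921  1.37807091] [-2.13179825  2.17933771 -0.15644107]
side [ 0.16457472 -0.96287928  0.6383091 ] [-2.05174504  0.43872691 -0.23581432]
```

View pics/top1.png

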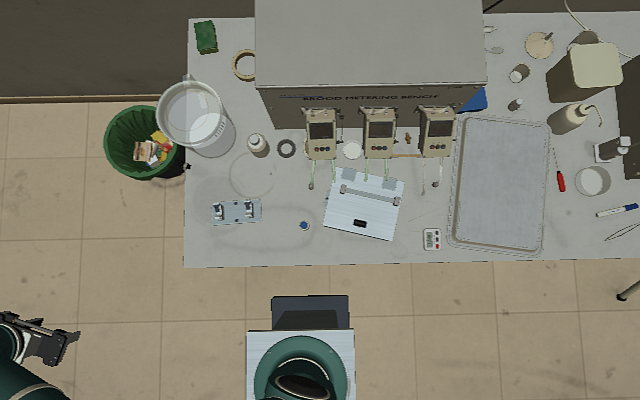

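View pics/side1.png

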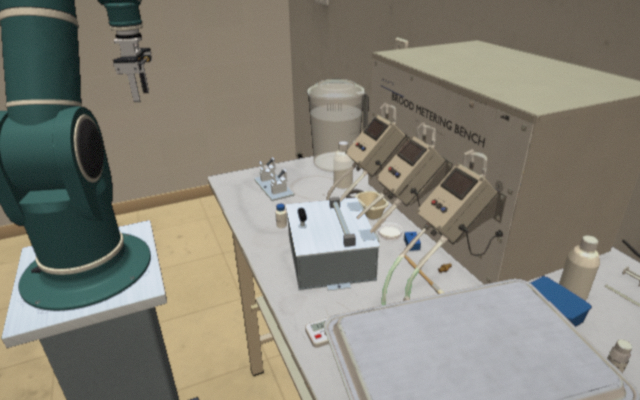

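The top view shows the bin near (367,207) with its handle at (360,223), the bar from (343,188) to (399,201), the stand at (236,210) with forks at (217,212) and (248,208), and the vial at (304,225). Next I measure these.

```bash
python3 - <<'E'
from h import *
P=np.load("top.npy")
def box(n,u0,u1,v0,v1,z0,z1):
    Q=P[v0:v1,u0:u1].reshape(-1,3); Q=Q[(Q[:,2]>z0)&(Q[:,2]<z1)]
    r=cv2.minAreaRect((Q[:,:2]*1000).astype(np.float32))
    print(n,len(Q),"mean",Q.mean(0).round(4),"rect",np.round(r[0],1),np.round(r[1],1),round(r[2],2)); return Q
box("lid",318,410,160,245,.088,.1)
q=box("bar",335,405,180,206,.104,.125)
box("handle",350,372,214,232,.112,.135)
box("base",205,268,192,228,.004,.014)
box("stand",205,268,192,228,.004,.09)
box("forks",205,268,192,228,.03,.09)
box("forkL",205,232,192,228,.03,.09)
box("forkR",236,268,192,228,.03,.09)
box("vial",295,312,215,235,.03,.08)
box("table",270,290,200,240,-.02,.02)
C=cv2.imread("pics/top1.png")[190:245,195:415]
cv2.imwrite("pics/crop1.png",cv2.resize(C,(800,200),interpolation=2))
# stand points list
Q=P[192:228,205:268].reshape(-1,3);Q=Q[Q[:,2]>.03]
print((Q[np.argsort(-Q[:,1])]*1000).round(0).astype(int).tolist())
E
```

```text
lid 3789 mean [ 0.5142 -0.1916  0.0937] rect [ 517.8 -192.9] [204.1 178.7] 75.79
bar 291 mean [ 0.5362 -0.2093  0.1124] rect [ 536.7 -208.7] [169.6  23.9] 75.76
handle 79 mean [ 0.457  -0.1769  0.1304] rect [ 457.  -177.6] [36.2 18. ] 74.35
base 875 mean [0.5069 0.1875 0.0078] rect [513.1 190.8] [191.  107.2] 88.76
stand 1152 mean [0.507  0.1879 0.0179] rect [513.1 190.8] [191.  107.2] 88.76
forks 238 mean [0.5077 0.1897 0.0549] rect [507.  189.3] [ 44.9 107.7] 2.78
forkL 125 mean [0.5057 0.2321 0.0541] rect [504.6 234. ] [44.9 17.2] 4.79
forkR 113 mean [0.5098 0.1429 0.0557] rect [508.9 144. ] [44.5 18.4] 5.31
vial 70 mean [ 0.4583 -0.0188  0.056 ] rect [459.1 -18.1] [23.8 23.9] 88.62
table 797 mean [ 0.4799  0.0589 -0.0005] rect [480.1  58.8] [ 59.2 120.3] 89.69
[[518, 244, 72], [511, 242, 58], [522, 241, 70], [518, 241, 71], [501, 241, 37], [498, 240, 38], [524, 240, 75], [483, 240, 38], [513, 240, 64], [504, 240, 40], [527, 240, 77], [494, 240, 52], [487, 240, 64], [490, 239, 66], [484, 239, 67], [508, 239, 56], [516, 239, 70], [522, 239, 70], [505, 238, 58], [498, 238, 35], [510
[... 2783 characters left out ...]
3, 141, 66], [501, 141, 48], [520, 140, 68], [487, 140, 33], [493, 140, 69], [511, 140, 36], [505, 140, 36], [531, 140, 72], [516, 139, 38], [528, 139, 73], [525, 139, 73], [515, 139, 56], [509, 139, 56], [489, 139, 40], [513, 139, 40], [512, 139, 58], [529, 138, 61], [507, 138, 44], [497, 138, 62], [531, 138, 45], [532, 138, 63], [521, 138, 47], [518, 138, 47], [524, 138, 48], [492, 138, 48], [523, 138, 31], [527, 138, 49], [493, 137, 67], [526, 137, 32], [490, 137, 68], [502, 137, 33], [505, 137, 34], [508, 137, 34], [493, 137, 35], [514, 137, 35], [499, 137, 37], [510, 137, 37], [500, 136, 56], [525, 136, 74], [516, 136, 40], [489, 136, 40], [497, 136, 58], [495, 136, 43], [494, 135, 61]]
```

View pics/crop1.png

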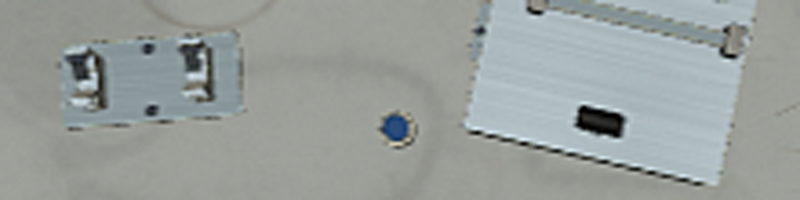

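The crop shows the stand's dark jaws at the rear (image-up, +x) and the flared prongs facing the robot. The bar's blocks are at (537,5) and (735,40), the handle at (600,120). So the stand yaw is a few degrees and the bin yaw is about -14°.

```bash
cat >> h.py <<'E'
def tgt(x,y,z,yang):
    "tool down, tool y at world angle yang(deg), choosing the half turn nearer to now; returns tool-frame total dp(mm), turn about z"
    s=env.get_state(); M=R.from_rotvec(s["ee_rot"]).as_matrix(); p=s["eef_pos"]
    best=None
    for k in(0,180):
        a=np.radians(yang+k); Y=np.array([np.cos(a),np.sin(a),0]); Z=np.array([0,0,-1.]); X=np.cross(Y,Z)
        T=np.stack([X,Y,Z],1); dr=R.from_matrix(M.T@T).as_rotvec()
        if best is None or np.linalg.norm(dr)<np.linalg.norm(best): best=dr
    print("dp tool mm",(M.T@(np.array([x,y,z])-p)*1000).round(1),"dr",best.round(4),"| p",p.round(4),"yang",np.degrees(np.arctan2(M[1,1],M[0,1])).round(2),"q",np.round(s["joint_positions"],2),"f",np.round(s["ft_force"],1),"open",round(float(s["opening"])*94,1),"gf",round(float(s["grip_force"]),1),"t",round(float(s["clock"]),2))
E
python3 - <<'E'
from h import *
P=np.load("top.npy").reshape(-1,3)
tgt(.537,-.209,.3,-14.2)
m=lambda x0,x1,y0,y1,z0:P[(P[:,0]>x0)&(P[:,0]<x1)&(P[:,1]>y0)&(P[:,1]<y1)&(P[:,2]>z0)]
for x0 in np.arange(.56,.8,.03):
    for y0 in(-.35,-.3,-.25,-.2,-.15,-.1):
        q=m(x0,x0+.03,y0,y0+.05,.11); print(int(1000*q[:,2].max()) if len(q) else 0,end=" ")
    print(round(x0,2))
q=m(.44,.58,.08,.3,.0045); q=q[q[:,2]<.0115]
im=np.zeros((140,220),np.uint8); 
for a in q: im[int((a[0]-.44)*1000),int((a[1]-.08)*1000)]=255
im=cv2.morphologyEx(cv2.morphologyEx(im,cv2.MORPH_CLOSE,np.ones((9,9))),cv2.MORPH_OPEN,np.ones((15,15)))
v,u=np.nonzero(im); r=cv2.minAreaRect(np.stack([u+80,v+440],1).astype(np.float32)); print("base (y,x)",r)
E
```

```text
dp tool mm [-575.9 -645.2 -129.4] dr [-8.0000e-04  8.0000e-04  1.4829e+00] | p [0.2058 0.5898 0.1699] yang 70.76 q [-1.28  0.42 -0.01  1.61  0.    1.11 -0.05] f [-0.1 -0.2 -0. ] open 94.1 gf 0.0 t 0.1
0 0 0 0 123 0 0.56
0 136 132 125 132 132 0.59
202 208 216 206 204 215 0.62
233 241 241 237 239 241 0.65
267 268 267 268 265 270 0.68
276 269 300 292 272 302 0.71
395 396 394 393 393 394 0.74
396 395 395 394 394 394 0.77
base (y,x) ((170.3972930908203, 507.4837951660156), (68.0861587524414, 113.84398651123047), 87.66268920898438)
```

```bash
python3 - <<'E'
from h import *
P=np.load("top.npy").reshape(-1,3)
tgt(.48,.19,.32,4)
q=P[(P[:,0]>.57)&(P[:,0]<.72)&(P[:,1]>-.29)&(P[:,1]<-.17)&(P[:,2]>.11)]
for z0 in np.arange(.11,.32,.015):
    k=q[(q[:,2]>=z0)&(q[:,2]<z0+.015)]
    if len(k): i=k[:,0].argmin(); print(round(z0,3),len(k),k[i].round(3))
E
```

```text
dp tool mm [-390.6 -287.2 -149.8] dr [-9.0000e-04  7.0000e-04  1.1652e+00] | p [0.2058 0.5898 0.1699] yang 70.76 q [-1.28  0.42 -0.01  1.61  0.    1.11 -0.05] f [-0.1 -0.2 -0. ] open 94.1 gf 0.0 t 0.1
0.11 63 [ 0.593 -0.26   0.11 ]
0.125 45 [ 0.614 -0.2    0.125]
0.14 13 [ 0.631 -0.252  0.141]
0.155 8 [ 0.668 -0.19   0.158]
0.17 67 [ 0.627 -0.263  0.185]
0.185 196 [ 0.628 -0.198  0.186]
0.2 220 [ 0.64  -0.245  0.203]
0.215 196 [ 0.649 -0.212  0.216]
0.23 197 [ 0.673 -0.218  0.236]
0.245 204 [ 0.68  -0.253  0.247]
0.26 200 [ 0.698 -0.245  0.262]
0.275 2 [ 0.719 -0.202  0.29 ]
```

{"method": "send_rows", "body": {
  "dp": [
    [-49,-36,-19],
    [-49,-36,-19],
    [-49,-36,-19],
    [-49,-36,-19],
    [-49,-36,-19],
    [-49,-36,-19],
    [-49,-36,-18],
    [-48,-35,-18]
  ],
  "dr": [
    [0,0,0],
    [0,0,0],
    [0,0,0],
    [0,0,0],
    [0,0,0],
    [0,0,0],
    [0,0,0],
    [0,0,0]
  ],
  "grip": [94,94,94,94,94,94,94,94]
}}

```text
clock: 1.1
eef_pos: [0.4768, 0.1948, 0.3186]
ee_rot: [-0.525, -3.097, -0.0]
ft_force: [0.6, 1.2, -0.0]
opening: 1.001
grip_force: 0.0
```

{"method": "send_rows", "body": {
  "dp": [
    [0,0,0],
    [0,0,0],
    [0,0,0],
    [0,0,0],
    [0,0,0],
    [0,0,0],
    [0,0,0],
    [0,0,0]
  ],
  "dr": [
    [0,0,0.166],
    [0,0,0.166],
    [0,0,0.166],
    [0,0,0.166],
    [0,0,0.167],
    [0,0,0.167],
    [0,0,0.167],
    [0,0,0]
  ],
  "grip": [94,94,94,94,94,94,94,94]
}}

```text
clock: 2.1
eef_pos: [0.476, 0.1967, 0.3178]
ee_rot: [-2.141, -2.299, 0.001]
ft_force: [0.1, 0.2, 0.0]
opening: 1.0
grip_force: 0.0
```

```bash
python3 - <<'E'
from h import *
tgt(.48,.19,.32,4)
C,P,c=cam("wrist"); save("w1.png",C); np.save("w1.npy",P); print(c["eye"])
E
```

```text
dp tool mm [-6.9  3.5 -2.2] dr [-0.0004  0.0003  0.001 ] | p [0.476  0.1967 0.3178] yang 4.06 q [-0.78  0.11  0.36  1.69 -0.04  1.35 -0.34] f [0.1 0.2 0. ] open 94.0 gf 0.0 t 2.1
[0.47109076 0.27871792 0.53268774]
```

View pics/w1.png

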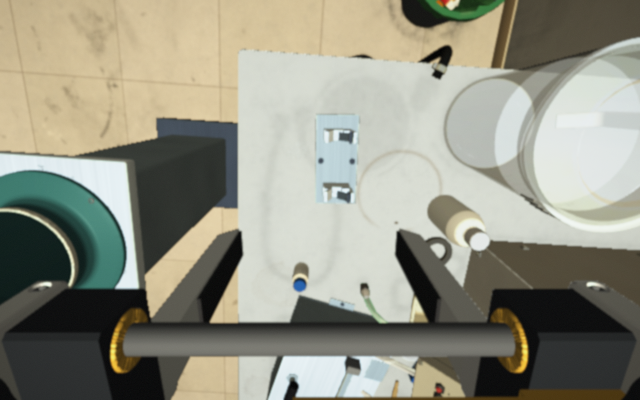

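The wrist view shows the stand from about (316,113) to (358,205), with forks near (340,135) and (340,190). The vial is at (300,280).

```bash
python3 - <<'E'
from h import *
P=np.load("w1.npy")[100:220,300:380]; 
m=((P[...,2]>.004)&(P[...,2]<.09)).astype(np.uint8)
n,L,S,_=cv2.connectedComponentsWithStats(m); i=1+S[1:,4].argmax(); m=cv2.morphologyEx((L==i).astype(np.uint8),cv2.MORPH_OPEN,np.ones((5,5)))>0
def rect(Q):
    r=cv2.minAreaRect((Q[:,:2]*1000).astype(np.float32)); print(len(Q),r)
b=m&(P[...,2]<.012); rect(P[b])
Q=P[m]; print(np.median(Q[Q[:,2]<.012][:,2]))
f=Q[Q[:,2]>.03]
rect(f)
for y0,y1 in((.19,.3),(.1,.19)):
    g=f[(f[:,1]>y0)&(f[:,1]<y1)]; t=g[g[:,2]>.06]; rect(g); rect(t)
    print((g[np.argsort(g[:,0])]*1000).round(0).astype(int).tolist()[::2])
E
```

```text
2773 ((506.3748474121094, 188.84017944335938), (69.96390533447266, 149.59837341308594), 3.3721208572387695)
0.008720829655503137
813 ((507.7337341308594, 188.98556518554688), (45.308589935302734, 107.7122573852539), 3.378448247909546)
386 ((505.1420593261719, 233.9412841796875), (45.24404525756836, 17.19013023376465), 4.330954551696777)
224 ((505.638916015625, 233.94664001464844), (44.26033401489258, 17.18790626525879), 4.472687721252441)
[[482, 240, 38], [482, 237, 40], [482, 234, 40], [483, 231, 40], [483, 228, 39], [483, 226, 40], [483, 238, 67], [483, 235, 68], [484, 239, 46], [484, 232, 68], [484, 229, 68], [484, 227, 69], [484, 240, 69], [485, 238, 67], [485, 235, 68], [485, 234, 69], [485, 231, 69], [485, 228, 68], [486, 225, 69], [486, 241, 65], [486, 237, 70], [486, 234, 69], [486, 233, 70], [487, 230, 68], [487, 227, 69], [487, 240, 69], [487, 238, 68], [488, 235, 67], [488, 233, 70], [488, 231, 68], [488, 228, 69], [489, 225, 68], [489, 239, 65], [489, 237, 65], [489, 234, 66], [489, 232, 65], [490, 230, 66], [490, 227, 65], [490, 241, 61], [491, 238, 62], [491, 235, 61], 
[... 5363 characters left out ...]
5, 152, 72], [525, 148, 75], [525, 152, 50], [525, 144, 73], [525, 150, 48], [525, 143, 73], [526, 140, 73], [526, 154, 72], [526, 152, 72], [526, 137, 70], [526, 153, 32], [527, 145, 74], [527, 152, 47], [527, 142, 74], [527, 152, 44], [527, 140, 74], [528, 151, 73], [528, 147, 72], [528, 148, 70], [528, 151, 66], [528, 149, 50], [528, 153, 62], [529, 141, 72], [529, 143, 69], [529, 153, 57], [529, 142, 68], [529, 148, 74], [529, 153, 68], [530, 153, 50], [530, 153, 32], [530, 153, 47], [530, 142, 74], [530, 152, 75], [531, 152, 72], [531, 150, 74], [531, 146, 75], [531, 153, 50], [532, 153, 62], [532, 140, 74], [532, 153, 74], [532, 150, 73], [532, 153, 55], [533, 145, 73], [533, 143, 72]]
```

```bash
sed -i 's/def tgt(x,y,z,yang):/def tgt(x,y,z,yang,tilt=0):/; s/T=np.stack(\[X,Y,Z\],1);/T=np.stack([X,Y,Z],1)@R.from_rotvec([-tilt if k==0 else tilt,0,0]).as_matrix();/' h.py; python3 - <<'E'
from h import *
tgt(.5375,-.2089,.25,-14.2,.12)
E
```

```text
dp tool mm [-409.    31.4   68. ] dr [-0.1192 -0.019   0.3213] | p [0.476  0.1967 0.3179] yang 4.23 q [-0.78  0.11  0.36  1.69 -0.04  1.35 -0.34] f [-0.4 -0.2  0. ] open 93.8 gf 0.0 t 2.15
```

{"method": "send_rows", "body": {
  "dp": [
    [-58,4,8],
    [-58,5,10],
    [-58,5,10],
    [-58,5,10],
    [-59,5,10],
    [-59,4,10],
    [-59,3,10],
    [0,0,0]
  ],
  "dr": [
    [0,0,0],
    [0,0,0],
    [0,0,0],
    [0,0,0],
    [0,0,0],
    [0,0,0],
    [0,0,0],
    [0,0,0]
  ],
  "grip": [60,40,30,30,30,30,30,30]
}}

```text
clock: 3.15
eef_pos: [0.5343, -0.2138, 0.2491]
ee_rot: [-2.145, -2.295, 0.004]
ft_force: [-0.6, 0.4, -0.7]
opening: 0.32
grip_force: 0.0
```

{"method": "send_rows", "body": {
  "dp": [
    [0,0,0],
    [0,0,0],
    [0,0,0],
    [0,0,0],
    [0,0,0],
    [0,0,0],
    [0,0,0],
    [0,0,0]
  ],
  "dr": [
    [0,0,0.16],
    [0,0,0.16],
    [-0.12,0,0],
    [0,0,0],
    [0,0,0],
    [0,0,0],
    [0,0,0],
    [0,0,0]
  ],
  "grip": [30,30,30,30,30,30,30,30]
}}

```text
clock: 4.15
eef_pos: [0.5357, -0.2093, 0.25]
ee_rot: [2.405, 1.868, 0.111]
ft_force: [0.5, -0.1, -0.4]
opening: 0.322
grip_force: 0.0
```

```bash
python3 - <<'E'
from h import *
tgt(.5375,-.2089,.0991,-14.2,.12)
C,P,c=cam("wrist"); save("w2.png",C); np.save("w2.npy",P)
Q=P.reshape(-1,3); Q=Q[(Q[:,0]>.4)&(Q[:,0]<.62)&(Q[:,1]<-.1)&(Q[:,1]>-.33)&(Q[:,2]>.08)&(Q[:,2]<.14)]
u=np.array([.969,-.2453]); w=np.array([.2453,.969]); c0=np.array([.5367,-.2087])
a=(Q[:,:2]-c0)@u; b=(Q[:,:2]-c0)@w
for lo,hi in((-95,-70),(70,95),(-60,-25),(25,60)):
    k=(abs(a)<.02)&(b*1000>lo)&(b*1000<hi)&(Q[:,2]>.103); 
    if k.sum(): print(lo,k.sum(),"a",(a[k].min()*1000).round(1),(a[k].max()*1000).round(1),"b",(b[k].min()*1000).round(1),(b[k].max()*1000).round(1),"z",Q[k,2].max().round(4))
k=(a<-.06)&(Q[:,2]>.115); print("handle",k.sum(),Q[k].mean(0).round(4) if k.any() else 0)
E
```

```text
dp tool mm [  0.9 -16.4 150. ] dr [-0.0004  0.0007 -0.002 ] | p [ 0.5357 -0.2093  0.25  ] yang -14.32 q [-0.3   0.22  0.74  1.77 -0.19  1.1   0.24] f [ 0.5 -0.1 -0.4] open 30.3 gf 0.0 t 4.15
-95 293 a -10.9 12.8 b -85.2 -70.0 z 0.1205
70 318 a -11.6 12.6 b 70.4 83.6 z 0.1207
-60 280 a -5.1 5.9 b -59.7 -25.2 z 0.1144
25 340 a -5.5 6.6 b 25.1 59.8 z 0.1145
handle 605 [ 0.4588 -0.1776  0.1313]
```

View pics/w2.png

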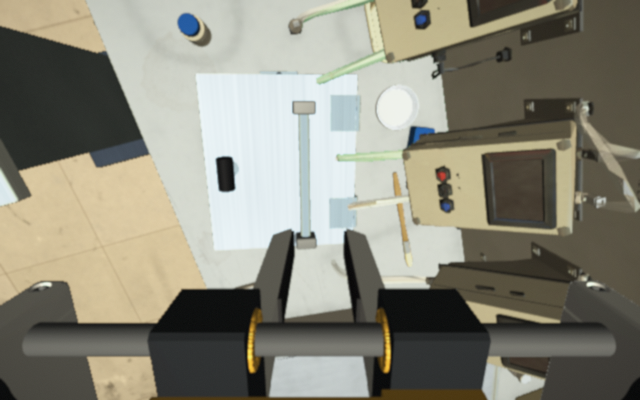

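The wrist view shows the bar straight ahead, from (304,107) to (306,240), with the handle at (226,173) and a hose tip at (340,157) clear of the rear finger. I descend and grip.

{"method": "send_rows", "body": {
  "dp": [
    [1,-16,20],
    [0,0,30],
    [0,0,30],
    [0,0,30],
    [0,0,20],
    [0,0,10],
    [0,0,5],
    [0,0,3]
  ],
  "dr": [
    [0,0,0],
    [0,0,0],
    [0,0,0],
    [0,0,0],
    [0,0,0],
    [0,0,0],
    [0,0,0],
    [0,0,0]
  ],
  "grip": [30,30,30,30,30,30,30,30]
}}

```text
clock: 5.2
eef_pos: [0.538, -0.2088, 0.1016]
ee_rot: [2.404, 1.867, 0.113]
ft_force: [0.8, -0.0, -0.3]
opening: 0.322
grip_force: 0.0
```

```bash
python3 - <<'E'
from h import *
tgt(.538,-.2089,.0991,-14.2,.12)
E
```

```text
dp tool mm [-0.1 -0.3  2.5] dr [ 0.0008  0.0002 -0.0022] | p [ 0.538  -0.2088  0.1016] yang -14.32 q [-0.21  0.4   0.66  1.93 -0.36  0.8   0.39] f [ 0.8 -0.  -0.3] open 30.2 gf 0.0 t 5.2
```

{"method": "send_rows", "body": {
  "dp": [
    [0,0,2],
    [0,0,0],
    [0,0,0],
    [0,0,0],
    [0,0,0],
    [0,0,0],
    [0,0,0],
    [0,0,0]
  ],
  "dr": [
    [0,0,0],
    [0,0,0],
    [0,0,0],
    [0,0,0],
    [0,0,0],
    [0,0,0],
    [0,0,0],
    [0,0,0]
  ],
  "grip": [30,20,8,4,4,4,4,4],
  "newtons": 50
}}

```text
clock: 6.2
eef_pos: [0.5379, -0.2087, 0.0992]
ee_rot: [2.405, 1.868, 0.112]
ft_force: [0.0, -0.7, -0.4]
opening: 0.041
grip_force: 0.0
```

{"method": "send_rows", "body": {
  "dp": [
    [0,0,-5],
    [0,0,-15],
    [0,0,-25],
    [0,0,-25],
    [0,0,-20],
    [0,0,0],
    [0,0,0],
    [0,0,0]
  ],
  "dr": [
    [0,0,0],
    [0,0,0],
    [0,0,0],
    [0,0,0],
    [0,0,0],
    [0.12,0,0],
    [0,0,0],
    [0,0,0]
  ],
  "grip": [4,4,4,4,4,4,4,4]
}}

```text
clock: 7.2
eef_pos: [0.5272, -0.2064, 0.1888]
ee_rot: [2.481, 1.926, 0.0]
ft_force: [-0.4, -0.4, 0.3]
opening: 0.046
grip_force: 0.0
```

```bash
python3 - <<'E'
from h import *
tgt(.5064,.1888,.20,3.4)
C,P,c=cam("side"); save("s2.png",C[80:300,200:480])
E
```

```text
dp tool mm [ 377.7 -118.1  -11.5] dr [ 0.0011  0.0007 -0.31  ] | p [ 0.5272 -0.2064  0.1888] yang -14.36 q [-0.25  0.36  0.72  1.76 -0.26  1.12  0.3 ] f [-0.4 -0.4  0.3] open 4.4 gf 0.0 t 7.2
```

View pics/s2.png

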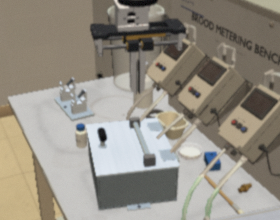

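The grip missed: the fingers closed to 4 mm with no force. The crop still shows the bar on the lid, from about (137,125) to (150,160). I measure it again.

```bash
cat > bar.py <<'E'
from h import *
C,P,c=cam("wrist")
Q=P.reshape(-1,3); Q=Q[(Q[:,0]>.4)&(Q[:,0]<.60)&(Q[:,1]<-.1)&(Q[:,1]>-.33)&(Q[:,2]>.08)&(Q[:,2]<.14)]
u=np.array([.969,-.2453]); w=np.array([.2453,.969]); c0=np.array([.5367,-.2087])
a=(Q[:,:2]-c0)@u; b=(Q[:,:2]-c0)@w
for b0 in range(-100,100,10):
    k=(abs(a)<.035)&(b*1000>b0)&(b*1000<b0+10)&(Q[:,2]>.103)
    if k.sum()>4: print(b0,k.sum(),"a",(a[k]*1000).min().round(1),np.median(a[k]*1000).round(1),(a[k].max()*1000).round(1),"b",(b[k].min()*1000).round(1),(b[k].max()*1000).round(1),"z",np.percentile(Q[k,2],90).round(4))
k=abs(Q[:,2]-.094)<.004; print("lid z",np.median(Q[k,2]))
E
python3 bar.py
```

```text
-90 23 a -10.7 -7.6 -5.6 b -84.7 -80.1 z 0.1192
-80 75 a -10.7 -8.6 -5.6 b -80.0 -71.2 z 0.1193
-40 91 a -4.6 1.2 6.4 b -39.0 -30.1 z 0.1129
-30 117 a -4.6 1.1 6.3 b -29.9 -20.0 z 0.113
-20 113 a -4.7 0.1 6.2 b -20.0 -10.0 z 0.1133
-10 120 a -4.7 1.0 6.0 b -10.0 -0.1 z 0.113
0 122 a -4.7 0.5 5.9 b 0.1 10.0 z 0.113
10 124 a -4.7 0.4 5.7 b 10.0 19.9 z 0.113
20 133 a -4.8 0.8 6.7 b 20.2 30.0 z 0.1128
30 138 a -4.8 0.7 6.5 b 30.0 39.9 z 0.1131
40 141 a -4.8 0.6 6.4 b 40.0 50.0 z 0.1131
50 149 a -4.8 0.6 6.3 b 50.0 60.0 z 0.113
60 142 a -4.8 0.5 6.1 b 60.5 69.5 z 0.1129
70 329 a -11.1 0.2 12.5 b 70.5 79.9 z 0.1195
80 132 a -11.0 1.0 12.3 b 80.6 84.0 z 0.1192
lid z 0.09473865398968981
```

The bar hasn't moved, so the tips must be recessed below the pads. I'll grip deeper, with the tip just above the lid and less tilt.

```bash
python3 - <<'E'
from h import *
tgt(.5378,-.2089,.0955,-14.2,.04)
E
```

```text
dp tool mm [-0.  11.  93.4] dr [-0.0389 -0.0002 -0.0028] | p [ 0.527  -0.2061  0.1889] yang -14.36 q [-0.25  0.36  0.72  1.76 -0.26  1.12  0.3 ] f [ 0.1  0.7 -0.1] open 3.8 gf 0.0 t 7.3
```

{"method": "send_rows", "body": {
  "dp": [
    [0,11,0],
    [0,0,20],
    [0,0,25],
    [0,0,20],
    [0,-1,10],
    [0,0,8],
    [0,0,6],
    [0,0,0]
  ],
  "dr": [
    [0,0,0],
    [0,0,0],
    [-0.04,0,0],
    [0,0,0],
    [0,0,0],
    [0,0,0],
    [0,0,0],
    [0,0,0]
  ],
  "grip": [30,30,30,30,30,26,26,26]
}}

```text
clock: 8.3
eef_pos: [0.5389, -0.209, 0.0995]
ee_rot: [2.456, 1.908, 0.038]
ft_force: [0.3, 0.7, 0.8]
opening: 0.277
grip_force: 0.0
```

```bash
python3 - <<'E'
from h import *
tgt(.5378,-.2089,.0953,-14.2,.04)
E
```

```text
dp tool mm [-0.2 -1.3  4.1] dr [-0.0002  0.0003 -0.0021] | p [ 0.5389 -0.209   0.0995] yang -14.32 q [-0.2   0.46  0.66  1.85 -0.36  0.91  0.38] f [0.3 0.7 0.8] open 26.0 gf 0.0 t 8.3
```

{"method": "send_rows", "body": {
  "dp": [
    [0,-1,2],
    [0,0,2],
    [0,0,0],
    [0,0,0],
    [0,0,0],
    [0,0,0],
    [0,0,0],
    [0,0,0]
  ],
  "dr": [
    [0,0,0],
    [0,0,0],
    [0,0,0],
    [0,0,0],
    [0,0,0],
    [0,0,0],
    [0,0,0],
    [0,0,0]
  ],
  "grip": [26,26,26,20,8,8,8,8],
  "newtons": 50
}}

```text
clock: 9.3
eef_pos: [0.5381, -0.2087, 0.0956]
ee_rot: [2.456, 1.908, 0.038]
ft_force: [0.0, 0.5, -0.3]
opening: 0.083
grip_force: 0.0
```

{"method": "send_rows", "body": {
  "dp": [
    [0,0,0],
    [0,0,0],
    [0,0,0],
    [0,0,0],
    [0,0,0],
    [0,0,0],
    [0,0,0],
    [0,0,0]
  ],
  "dr": [
    [0,0,0],
    [0,0,0],
    [0,0,0],
    [0,0,0],
    [0,0,0],
    [0,0,0],
    [0,0,0],
    [0,0,0]
  ],
  "grip": [0,0,0,0,0,0,0,0],
  "newtons": 50
}}

```text
clock: 10.3
eef_pos: [0.5381, -0.2088, 0.0956]
ee_rot: [2.456, 1.908, 0.038]
ft_force: [0.5, -1.2, 0.9]
opening: 0.003
grip_force: 0.0
```

```bash
python3 - <<'E'
from h import *
tgt(.5378,-.2089,.0953,-14.2,.04)
C,P,c=cam("wrist"); save("w3.png",C[60:400,140:500])
E
python3 bar.py
```

```text
dp tool mm [-0.2 -0.2  0.2] dr [ 0.      0.0002 -0.0022] | p [ 0.5381 -0.2088  0.0956] yang -14.32 q [-0.2   0.46  0.66  1.86 -0.36  0.9   0.38] f [ 0.5 -1.2  0.9] open 0.3 gf 0.0 t 10.3
-70 22 a 1.1 1.5 1.9 b -69.8 -61.4 z 0.1135
0 353 a -11.4 0.6 11.3 b 0.1 10.0 z 0.1389
10 269 a -7.3 0.6 8.5 b 10.0 19.9 z 0.1134
20 265 a -5.2 0.0 6.1 b 20.0 30.0 z 0.113
30 269 a -5.1 0.6 6.1 b 30.0 40.0 z 0.1129
40 275 a -5.0 0.1 6.0 b 40.0 49.9 z 0.113
50 287 a -4.9 0.1 6.0 b 50.0 60.0 z 0.113
60 313 a -5.4 0.1 5.9 b 60.0 69.8 z 0.1129
70 689 a -11.3 0.5 12.6 b 70.7 79.9 z 0.1194
80 278 a -11.1 0.6 12.4 b 80.4 83.8 z 0.1192
lid z 0.09471788143721795
```

View pics/w3.png

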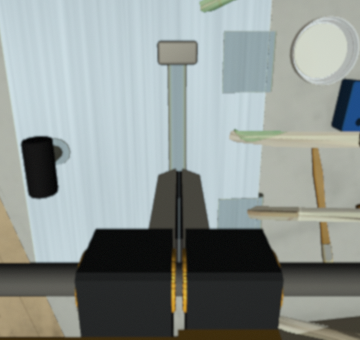

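The fingers shut fully, with their tips at crop (180,170) and the rod apparently untouched. I check where the fingertips actually are in depth.

```bash
python3 - <<'E'
from h import *
C,P,c=cam("wrist"); s=env.get_state(); M=R.from_rotvec(s["ee_rot"]).as_matrix()
T=(P-s["eef_pos"])@M*1000
for v in range(216,296,4):
    print(v,[tuple(T[v,u].round(0).astype(int)) for u in (300,310,318,322,330,340)])
print(c["eye"], ((np.array(c["eye"])-s["eef_pos"])@M*1000).round(1))
E
```

```text
216 [(np.int64(4), np.int64(-12), np.int64(0)), (np.int64(10), np.int64(-5), np.int64(-14)), (np.int64(11), np.int64(1), np.int64(-16)), (np.int64(10), np.int64(3), np.int64(-16)), (np.int64(4), np.int64(9), np.int64(1)), (np.int64(4), np.int64(16), np.int64(1))]
220 [(np.int64(1), np.int64(-12), np.int64(1)), (np.int64(7), np.int64(-5), np.int64(-14)), (np.int64(8), np.int64(1), np.int64(-17)), (np.int64(7), np.int64(3), np.int64(-16)), (np.int64(1), np.int64(9), np.int64(2)), (np.int64(1), np.int64(17), np.int64(2))]
224 [(np.int64(-2), np.int64(-12), np.int64(0)), (np.int64(4), np.int64(-5), np.int64(-15)), (np.int64(5), np.int64(1), np.int64(-17)), (np.int64(5), np.int64(3), np.int64(-15)), (np.int64(-2), np.int64(9), np.int64(1)), (np.int64(-2), np.int64(17), np.int64(2))]
228 [(np.int64(-5), np.int64(-13), np.int64(0)), (np.int64(1), np.int64(-5), np.int64(-14)), (np.int64(2), np.int64(1), np.int64(-16)), (np.int64(2), np.int64(3), np.int64(-16)), (np.int64(-5), np.int64(9), np.int64(1)), (np.int64(-5), np.int64(17), np.int64(1))]
232 [(np.int64(-8), np.int64(-13), np.int64(1))
[... 3621 characters left out ...]
94)), (np.int64(9), np.int64(6), np.int64(-97)), (np.int64(10), np.int64(10), np.int64(-97))]
288 [(np.int64(9), np.int64(-7), np.int64(-99)), (np.int64(10), np.int64(-3), np.int64(-101)), (np.int64(1), np.int64(1), np.int64(-88)), (np.int64(7), np.int64(2), np.int64(-97)), (np.int64(10), np.int64(6), np.int64(-101)), (np.int64(10), np.int64(10), np.int64(-100))]
292 [(np.int64(33), np.int64(-4), np.int64(-139)), (np.int64(33), np.int64(-1), np.int64(-140)), (np.int64(0), np.int64(1), np.int64(-88)), (np.int64(7), np.int64(2), np.int64(-100)), (np.int64(34), np.int64(4), np.int64(-140)), (np.int64(33), np.int64(7), np.int64(-139))]
[ 0.55098927 -0.1269837   0.31024787] [  82.4    0.9 -214.8]
```

```bash
python3 - <<'E'
from h import *
print(env.grip_point_offset)
s=env.get_state(); M=R.from_rotvec(s["ee_rot"]).as_matrix()
for n in("side","top"):
    C,P,c=cam(n); T=(P-s["eef_pos"])@M*1000
    k=(abs(T[...,0])<14)&(abs(T[...,1])<30)&(T[...,2]>-110)&(T[...,2]<-1)
    v,u=np.nonzero(k); print(n,k.sum(), u.min() if len(u) else 0,u.max() if len(u) else 0)
    for z0 in range(-108,0,6):
        q=T[k&(T[...,2]>=z0)&(T[...,2]<z0+6)]
        if len(q): print(z0,len(q),"x",q[:,0].min().round(0),q[:,0].max().round(0),"y",q[:,1].min().round(0),q[:,1].max().round(0), "rgb",C[k&(T[...,2]>=z0)&(T[...,2]<z0+6)].mean(0).round(0))
E
```

```text
0.0188
side 428 332 347
-108 40 x -12.0 11.0 y -16.0 8.0 rgb [122. 117. 111.]
-102 32 x -13.0 2.0 y -16.0 9.0 rgb [122. 117. 111.]
-96 31 x -13.0 4.0 y -16.0 9.0 rgb [121. 116. 110.]
-90 33 x -11.0 7.0 y -15.0 10.0 rgb [124. 118. 113.]
-84 40 x -12.0 7.0 y -16.0 10.0 rgb [125. 120. 115.]
-78 32 x -11.0 8.0 y -16.0 10.0 rgb [121. 116. 111.]
-72 27 x -11.0 -3.0 y -15.0 10.0 rgb [124. 119. 114.]
-66 34 x -12.0 -0.0 y -15.0 9.0 rgb [125. 120. 116.]
-60 31 x -12.0 3.0 y -15.0 9.0 rgb [123. 119. 114.]
-54 30 x -12.0 3.0 y -15.0 9.0 rgb [125. 122. 117.]
-48 28 x -11.0 5.0 y -15.0 9.0 rgb [131. 128. 124.]
-42 18 x -12.0 -6.0 y -13.0 5.0 rgb [135. 136. 135.]
-36 3 x -8.0 -5.0 y -4.0 -2.0 rgb [141. 144. 147.]
-18 37 x -14.0 14.0 y -9.0 2.0 rgb [172. 182. 183.]
-12 3 x -13.0 6.0 y -10.0 -9.0 rgb [173. 179. 184.]
-6 1 x 10.0 10.0 y -22.0 -22.0 rgb [221. 229. 237.]
top 0 0 0
```

The cameras agree that the real fingertips sit about 38 mm behind the reported TCP. The fingers were above the bar the whole time. I'll apply that offset and go down for a real grasp.

```bash
python3 - <<'E'
from h import *
tgt(.5417,-.2099,.0622,-14.2,.1)
E
```

```text
dp tool mm [-0.2  2.5 33.5] dr [-0.06    0.0002 -0.0022] | p [ 0.5381 -0.2088  0.0956] yang -14.33 q [-0.2   0.46  0.66  1.86 -0.36  0.9   0.38] f [0.  0.1 0.8] open 0.8 gf 0.0 t 10.55
```

{"method": "send_rows", "body": {
  "dp": [
    [0,0,0],
    [0,0,0],
    [0,0,0],
    [0,0.5,8],
    [0,0,10],
    [0,0,8],
    [0,0,5],
    [0,0,2]
  ],
  "dr": [
    [0,0,0],
    [0,0,0],
    [-0.06,0,0],
    [0,0,0],
    [0,0,0],
    [0,0,0],
    [0,0,0],
    [0,0,0]
  ],
  "grip": [27,27,27,27,27,27,27,27]
}}

```text
clock: 11.55
eef_pos: [0.5417, -0.2098, 0.0623]
ee_rot: [2.418, 1.878, 0.093]
ft_force: [-0.6, -0.5, -0.5]
opening: 0.284
grip_force: 0.0
```

{"method": "send_rows", "body": {
  "dp": [
    [0,0,1],
    [0,0,1],
    [0,0,0],
    [0,0,0],
    [0,0,0],
    [0,0,0],
    [0,0,0],
    [0,0,0]
  ],
  "dr": [
    [0,0,0],
    [0,0,0],
    [0,0,0],
    [0,0,0],
    [0,0,0],
    [0,0,0],
    [0,0,0],
    [0,0,0]
  ],
  "grip": [27,27,27,27,27,27,27,27]
}}

```text
clock: 12.55
eef_pos: [0.5421, -0.2098, 0.0609]
ee_rot: [2.417, 1.878, 0.094]
ft_force: [-0.7, 0.4, 6.5]
opening: 0.287
grip_force: 2.7
```

{"method": "send_rows", "body": {
  "dp": [
    [0,0,0],
    [0,0,0],
    [0,0,0],
    [0,0,0],
    [0,0,0],
    [0,0,0],
    [0,0,0],
    [0,0,0]
  ],
  "dr": [
    [0,0,0],
    [0,0,0],
    [0,0,0],
    [0,0,0],
    [0,0,0],
    [0,0,0],
    [0,0,0],
    [0,0,0]
  ],
  "grip": [20,10,6,6,6,6,6,6],
  "newtons": 50
}}

```text
clock: 13.55
eef_pos: [0.542, -0.2098, 0.0608]
ee_rot: [2.417, 1.878, 0.094]
ft_force: [-1.0, 0.6, -0.7]
opening: 0.115
grip_force: 50.0
```

```bash
python3 - <<'E'
from h import *
tgt(.5417,-.2099,.0602,-14.2,.1)
E
```

```text
dp tool mm [-0.2 -0.3  0.6] dr [ 0.0001  0.0003 -0.0022] | p [ 0.542  -0.2098  0.0608] yang -14.33 q [-0.17  0.48  0.62  1.93 -0.42  0.76  0.43] f [-1.   0.6 -0.7] open 10.8 gf 50.0 t 13.55
```

Gripped at 50 N with an opening of about 12 mm. I lift, level the tool and carry the bar over to the stand.

{"method": "send_rows", "body": {
  "dp": [
    [0,0,-4],
    [0,0,-10],
    [0,0,-20],
    [0,0,-30],
    [0,0,-30],
    [0,0,-20],
    [0,0,0],
    [0,0,0]
  ],
  "dr": [
    [0,0,0],
    [0,0,0],
    [0,0,0],
    [0,0,0],
    [0,0,0],
    [0,0,0],
    [0.1,0,0],
    [0,0,0]
  ],
  "grip": [6,6,6,6,6,6,6,6]
}}

```text
clock: 14.55
eef_pos: [0.5318, -0.2071, 0.1754]
ee_rot: [2.48, 1.927, -0.001]
ft_force: [0.7, 0.2, -1.1]
opening: 0.113
grip_force: 50.0
```

```bash
python3 - <<'E'
from h import *
tgt(.5064,.1888,.10,3.4)
E
```

```text
dp tool mm [ 377.4 -122.4   75.1] dr [ 2.000e-04  9.000e-04 -3.088e-01] | p [ 0.5318 -0.2071  0.1754] yang -14.29 q [-0.25  0.38  0.72  1.77 -0.28  1.1   0.32] f [ 0.7  0.2 -1.1] open 10.6 gf 50.0 t 14.55
```

{"method": "send_rows", "body": {
  "dp": [
    [30,-10,0],
    [54,-17,0],
    [54,-18,0],
    [54,-18,0],
    [54,-18,10],
    [54,-18,10],
    [50,-15,10],
    [27,-8,5]
  ],
  "dr": [
    [0,0,0],
    [0,0,0],
    [0,0,0],
    [0,0,0],
    [0,0,0],
    [0,0,0],
    [0,0,0],
    [0,0,0]
  ],
  "grip": [6,6,6,6,6,6,6,6]
}}

```text
clock: 15.55
eef_pos: [0.5052, 0.191, 0.1394]
ee_rot: [2.479, 1.93, 0.002]
ft_force: [0.2, -0.8, -0.9]
opening: 0.112
grip_force: 50.0
```

{"method": "send_rows", "body": {
  "dp": [
    [0,0,0],
    [0,0,0],
    [0,0,0],
    [0,0,0],
    [0,0,0],
    [0,0,0],
    [0,0,0],
    [0,0,0]
  ],
  "dr": [
    [0,0,-0.1],
    [0,0,-0.1],
    [0,0,-0.109],
    [0,0,0],
    [0,0,0],
    [0,0,0],
    [0,0,0],
    [0,0,0]
  ],
  "grip": [6,6,6,6,6,6,6,6]
}}

```text
clock: 16.55
eef_pos: [0.5059, 0.1885, 0.1391]
ee_rot: [2.155, 2.286, -0.0]
ft_force: [0.1, -1.1, -0.9]
opening: 0.108
grip_force: 50.0
```

```bash
cat > b2.py <<'E'
from h import *
# bar pose while held, from the top and wrist cameras, in the stand frame
u=np.array([np.cos(np.radians(3.4)),np.sin(np.radians(3.4))]); w=np.array([-u[1],u[0]]); c0=np.array([.5064,.1888])
s=env.get_state(); za=s["eef_pos"][2]+.0454
def look(n,lo=-.014,hi=.02):
    C,P,c=cam(n); Q=P.reshape(-1,3); a=(Q[:,:2]-c0)@u*1000; b=(Q[:,:2]-c0)@w*1000
    for b0,b1 in((-90,-72),(-68,-56),(-33,-18),(18,33),(56,68),(72,90)):
        k=(abs(a)<25)&(b>b0)&(b<b1)&(Q[:,2]>za+lo)&(Q[:,2]<za+hi)
        if k.sum()>5: print(n,b0,k.sum(),"a",np.percentile(a[k],[3,50,97]).round(1),"b",b[k].min().round(1),b[k].max().round(1),"z",(np.percentile(Q[k,2],[50,90])*1000).round(1))
E
python3 - <<'E'
from b2 import *
tgt(.5064,.1888,.05,3.4); print("axis z",za); look("top"); look("wrist")
E
```

```text
dp tool mm [ 0.3  0.5 89.1] dr [-0.0001  0.0002 -0.0007] | p [0.5059 0.1885 0.1391] yang 3.36 q [-0.83  0.33  0.51  1.87 -0.19  0.99 -0.18] f [ 0.1 -1.1 -0.9] open 10.2 gf 50.0 t 16.55
axis z 0.1845386683262931
top -90 62 a [-11.5  -1.6  11.7] b -86.3 -72.8 z [195.  197.7]
top -68 23 a [-5.1  0.   5.8] b -67.8 -56.0 z [188.2 191.3]
top -33 23 a [-4.8  0.3  5.8] b -32.4 -19.1 z [190.1 192.1]
wrist -90 945 a [-9.7  0.8 11.4] b -87.0 -72.0 z [196.7 198.2]
wrist -33 441 a [-5.2  0.8  6.2] b -33.0 -18.0 z [190.6 191.7]
wrist 18 545 a [-5.3  0.2  5.7] b 18.0 33.0 z [190.6 191.8]
wrist 56 547 a [-5.6  0.2  5.9] b 56.0 68.0 z [190.4 191.8]
wrist 72 1241 a [-10.4   0.7  12.2] b 72.0 83.3 z [197.2 198.6]
```

The bar is level, aligned and centred within about 1 mm. I push it down.

{"method": "send_rows", "body": {
  "dp": [
    [0,0,20],
    [0,0,30],
    [0,0,30],
    [0,0,15],
    [0,0,8],
    [0,0,5],
    [0,0,4],
    [0,0,4]
  ],
  "dr": [
    [0,0,0],
    [0,0,0],
    [0,0,0],
    [0,0,0],
    [0,0,0],
    [0,0,0],
    [0,0,0],
    [0,0,0]
  ],
  "grip": [6,6,6,6,6,6,6,6]
}}

```text
clock: 17.65
eef_pos: [0.5062, 0.1887, 0.0234]
ee_rot: [2.155, 2.286, 0.001]
ft_force: [0.9, 0.9, -0.4]
opening: 0.111
grip_force: 50.0
```

{"method": "send_rows", "body": {
  "dp": [
    [0,0,4],
    [0,0,4],
    [0,0,4],
    [0,0,4],
    [0,0,3],
    [0,0,2],
    [0,0,1],
    [0,0,0]
  ],
  "dr": [
    [0,0,0],
    [0,0,0],
    [0,0,0],
    [0,0,0],
    [0,0,0],
    [0,0,0],
    [0,0,0],
    [0,0,0]
  ],
  "grip": [6,6,6,6,6,6,6,6]
}}

```text
clock: 18.65
eef_pos: [0.5065, 0.1885, 0.0013]
ee_rot: [2.155, 2.285, 0.001]
ft_force: [0.8, -0.1, -0.3]
opening: 0.117
grip_force: 50.0
```

```bash
python3 - <<'E'
from b2 import *
tgt(.5064,.1888,-.0004,3.4); print("axis z",za); look("top"); look("wrist",-.012)
E
```

```text
dp tool mm [ 0.3 -0.1  1.7] dr [ 0.001   0.0001 -0.0004] | p [0.5065 0.1885 0.0013] yang 3.38 q [-0.75  0.53  0.42  1.96 -0.32  0.71 -0.07] f [ 0.8 -0.1 -0.3] open 11.0 gf 50.0 t 18.65
axis z 0.046670549333055256
top -90 50 a [-11.3  -0.2  12. ] b -86.2 -72.9 z [57.8 61.5]
top -68 16 a [-4.3  0.4  5.1] b -67.0 -56.9 z [50.7 54.5]
top -33 20 a [-4.2  0.3  5.4] b -32.0 -19.0 z [52.3 55.1]
wrist -90 954 a [-9.7  0.8 12. ] b -86.5 -72.0 z [58.9 60.4]
wrist -33 439 a [-4.6  0.8  6.7] b -33.0 -18.1 z [52.7 53.9]
wrist 18 562 a [-4.8  0.7  6.8] b 18.0 33.0 z [52.8 54. ]
wrist 56 527 a [-4.4  1.2  6.4] b 56.1 67.9 z [52.8 54. ]
wrist 72 1251 a [-9.8  1.7 13.2] b 72.1 83.3 z [59.6 60.7]
```

{"method": "send_rows", "body": {
  "dp": [
    [0,0,1],
    [0,0,1],
    [0,0,0.5],
    [0,0,0],
    [0,0,0],
    [0,0,0],
    [0,0,0],
    [0,0,0]
  ],
  "dr": [
    [0,0,0],
    [0,0,0],
    [0,0,0],
    [0,0,0],
    [0,0,0],
    [0,0,0],
    [0,0,0],
    [0,0,0]
  ],
  "grip": [6,6,6,6,6,6,6,6]
}}

```text
clock: 19.75
eef_pos: [0.5062, 0.1886, -0.0008]
ee_rot: [2.155, 2.286, 0.001]
ft_force: [-3.4, -1.1, 11.1]
opening: 0.117
grip_force: 50.0
```

{"method": "send_rows", "body": {
  "dp": [
    [0,0,0],
    [0,0,0],
    [0,0,0],
    [0,0,0],
    [0,0,0],
    [0,0,0],
    [0,0,0],
    [0,0,0]
  ],
  "dr": [
    [0,0,0],
    [0,0,0],
    [0,0,0],
    [0,0,0],
    [0,0,0],
    [0,0,0],
    [0,0,0],
    [0,0,0]
  ],
  "grip": [12,20,30,30,30,30,30,30]
}}

```text
clock: 20.75
eef_pos: [0.506, 0.1885, -0.0013]
ee_rot: [2.155, 2.286, 0.0]
ft_force: [0.5, 0.2, -0.9]
opening: 0.317
grip_force: 0.0
```

{"method": "send_rows", "body": {
  "dp": [
    [0,0,-5],
    [0,0,-20],
    [0,0,-40],
    [0,0,-50],
    [0,0,-50],
    [0,0,-30],
    [0,0,-10],
    [0,0,0]
  ],
  "dr": [
    [0,0,0],
    [0,0,0],
    [0,0,0],
    [0,0,0],
    [0,0,0],
    [0,0,0],
    [0,0,0],
    [0,0,0]
  ],
  "grip": [30,30,30,30,30,30,30,50]
}}

```text
clock: 21.75
eef_pos: [0.5059, 0.1886, 0.2035]
ee_rot: [-2.155, -2.286, -0.0]
ft_force: [-0.3, -0.7, 0.1]
opening: 0.39
grip_force: 0.0
```

```bash
python3 - <<'E'
from b2 import *
import b2
b2.za=.045; look("top"); look("wrist",-.012)
C,P,c=cam("wrist"); save("w4.png",cv2.resize(C[60:260,240:440],(800,600)[:1]*1+(600,) if 0 else (600,600),interpolation=2))
Q=P.reshape(-1,3); a=(Q[:,:2]-c0)@u*1000; b=(Q[:,:2]-c0)@w*1000
for b0 in(-45,45):
    k=(abs(b-b0)<7)&(abs(a)<25); q=np.c_[a,Q[:,2]*1000][k]
    for i in range(-10,22,3):
        r=q[(q[:,0]>=i)&(q[:,0]<i+3)]
        if len(r): print(b0,i,np.percentile(r[:,1],[10,50,90]).round(0))
tgt(.4588,-.1776,.2,75.8)
E
```

```text
top -90 50 a [-11.6  -0.1  11.7] b -86.5 -72.6 z [55.7 58.4]
top -68 16 a [-4.   0.3  5.3] b -66.5 -57.2 z [51.  53.1]
top -33 21 a [-4.3 -0.3  5.4] b -32.8 -18.8 z [49. 52.]
top 18 21 a [-5.4  0.1  6.1] b 18.5 32.0 z [49.2 52.4]
wrist -90 292 a [-10.9   0.6  12.9] b -86.2 -72.0 z [56.7 58.6]
wrist -68 81 a [-4.4  0.5  5.5] b -67.9 -56.1 z [50.9 52.2]
wrist -33 107 a [-4.3  0.5  5.3] b -33.0 -18.1 z [50.8 52.3]
wrist 18 132 a [-4.3  0.4  6.3] b 18.0 32.9 z [50.6 52.2]
wrist 56 121 a [-5.3  0.4  6.1] b 56.5 67.9 z [50.7 52.1]
wrist 72 254 a [-10.9   0.4  12.4] b 72.2 82.8 z [57.4 58.8]
-45 -10 [40. 50. 53.]
-45 -7 [40. 47. 49.]
-45 -4 [50. 51. 52.]
-45 -1 [51. 56. 59.]
-45 2 [51. 59. 61.]
-45 5 [48. 62. 64.]
-45 8 [48. 65. 67.]
-45 11 [48. 68. 72.]
-45 14 [48. 73. 74.]
-45 17 [49. 72. 74.]
-45 20 [73. 73. 74.]
45 -10 [49. 52. 55.]
45 -7 [39. 40. 50.]
45 -4 [50. 51. 52.]
45 -1 [51. 57. 58.]
45 2 [58. 60. 61.]
45 5 [60. 63. 65.]
45 8 [48. 66. 67.]
45 11 [48. 68. 72.]
45 14 [72. 73. 74.]
45 17 [68. 72. 73.]
45 20 [73. 73. 74.]
dp tool mm [-362.5  -68.1    3. ] dr [-2.100e-03 -1.000e-04 -1.264e+00] | p [0.5054 0.1883 0.2025] yang 3.38 q [-0.86  0.26  0.54  1.8  -0.14  1.12 -0.22] f [ 0.7 -0.5 -0.1] open 47.8 gf 0.0 t 21.9
```

View pics/w4.png

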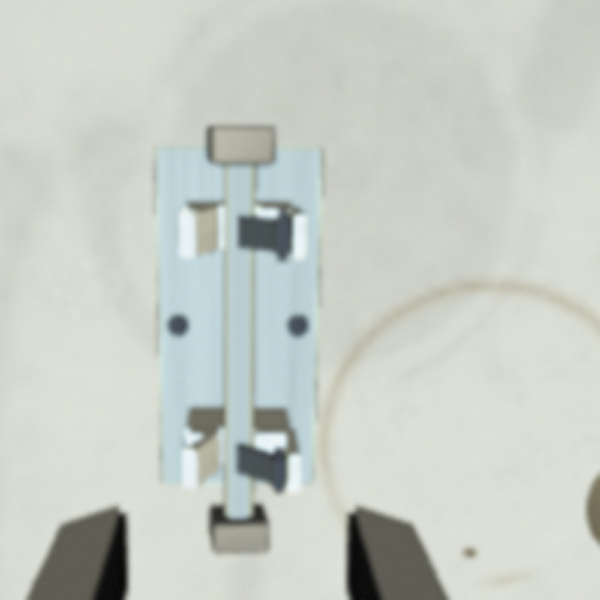

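The bar lies at the bottom of both forks: rod top at 51 mm, both jaw tips back over the rod at (240,232) and (240,460), and x offset about 0.4 mm. Next is the lid handle.

{"method": "send_rows", "body": {
  "dp": [
    [-30,-8,0],
    [-50,-9,0],
    [-50,-9,0],
    [-50,-9,0],
    [-50,-9,0],
    [-50,-9,0],
    [-50,-9,0],
    [-32,-6,0]
  ],
  "dr": [
    [0,0,0],
    [0,0,0],
    [0,0,0],
    [0,0,0],
    [0,0,0],
    [0,0,0],
    [0,0,0],
    [0,0,0]
  ],
  "grip": [60,60,60,60,60,60,60,60]
}}

```text
clock: 22.9
eef_pos: [0.4584, -0.179, 0.203]
ee_rot: [-2.157, -2.284, 0.002]
ft_force: [0.9, 0.4, 0.3]
opening: 0.638
grip_force: 0.0
```

{"method": "send_rows", "body": {
  "dp": [
    [0,0,0],
    [0,0,0],
    [0,0,0],
    [0,0,0],
    [0,0,0],
    [0,0,0],
    [0,0,0],
    [0,0,0]
  ],
  "dr": [
    [0,0,-0.16],
    [0,0,-0.18],
    [0,0,-0.18],
    [0,0,-0.18],
    [0,0,-0.18],
    [0,0,-0.18],
    [0,0,-0.18],
    [0,0,-0.024]
  ],
  "grip": [60,60,60,60,60,60,60,60]
}}

```text
clock: 23.9
eef_pos: [0.459, -0.1769, 0.203]
ee_rot: [-0.388, -3.116, 0.0]
ft_force: [1.0, 0.8, -0.3]
opening: 0.637
grip_force: 0.0
```

```bash
python3 - <<'E'
from h import *
for n in("top","wrist"):
    C,P,c=cam(n); Q=P.reshape(-1,3)
    k=(abs(Q[:,0]-.458)<.03)&(abs(Q[:,1]+.1776)<.03)&(Q[:,2]>.112)&(Q[:,2]<.14); q=Q[k]
    if len(q)>8: print(n,len(q),q.mean(0).round(4),cv2.minAreaRect((q[:,:2]*1000).astype(np.float32)))
tgt(.458,-.1776,.072,75.8)
E
```

```text
wrist 679 [ 0.4558 -0.1778  0.1315] ((456.7555847167969, -178.04627990722656), (35.312522888183594, 16.253238677978516), 74.98466491699219)
dp tool mm [  0.8  -1.  131.2] dr [-0.0003 -0.0009 -0.0033] | p [ 0.4591 -0.1769  0.2032] yang 75.61 q [-0.25  0.16  0.63  1.91 -0.11  1.1   1.73] f [-0.1  0.9 -0.3] open 59.6 gf 0.0 t 24.0
```

{"method": "send_rows", "body": {
  "dp": [
    [2,-1.5,15],
    [0,0,25],
    [0,0,30],
    [0,0,30],
    [0,0,15],
    [0,0,10],
    [0,0,6],
    [0,0,0]
  ],
  "dr": [
    [0,0,0],
    [0,0,0],
    [0,0,0],
    [0,0,0],
    [0,0,0],
    [0,0,0],
    [0,0,0],
    [0,0,0]
  ],
  "grip": [60,60,60,60,60,60,60,60]
}}

```text
clock: 25.0
eef_pos: [0.4573, -0.1779, 0.0729]
ee_rot: [0.389, 3.117, -0.0]
ft_force: [-0.7, 0.2, -0.0]
opening: 0.639
grip_force: 0.0
```

{"method": "send_rows", "body": {
  "dp": [
    [0,0,0],
    [0,0,0],
    [0,0,0],
    [0,0,0],
    [0,0,0],
    [0,0,0],
    [0,0,0],
    [0,0,0]
  ],
  "dr": [
    [0,0,0],
    [0,0,0],
    [0,0,0],
    [0,0,0],
    [0,0,0],
    [0,0,0],
    [0,0,0],
    [0,0,0]
  ],
  "grip": [50,40,30,30,30,30,30,30],
  "newtons": 40
}}

```text
clock: 26.0
eef_pos: [0.4572, -0.1784, 0.073]
ee_rot: [0.389, 3.117, -0.001]
ft_force: [-2.4, -6.0, 5.5]
opening: 0.38
grip_force: 40.0
```

```bash
python3 - <<'E'
from h import *
tgt(.457,-.178,.072,75.8)
for d in range(5,50,5):
    a=np.radians(d); print(d,"back",round(147-(147*np.cos(a)-35*np.sin(a)),1),"up",round(147*np.sin(a)+35*np.cos(a)-35,1))
E
```

```text
dp tool mm [0.3 0.3 1. ] dr [-0.0005  0.0006 -0.0004] | p [ 0.4572 -0.1784  0.073 ] yang 75.78 q [-0.18  0.35  0.58  2.05 -0.26  0.82  1.87] f [-2.4 -6.   5.5] open 35.7 gf 40.0 t 26.0
5 back 3.6 up 12.7
10 back 8.3 up 25.0
15 back 14.1 up 36.9
20 back 20.8 up 48.2
25 back 28.6 up 58.8
30 back 37.2 up 68.8
35 back 46.7 up 78.0
40 back 56.9 up 86.3
45 back 67.8 up 93.7
```

{"method": "send_rows", "body": {
  "dp": [
    [-1.6,0,-6.4],
    [-2,0,-6.3],
    [-2.2,0,-6.2],
    [-2.5,0,-6.1],
    [-2.8,0,-6],
    [-3,0,-5.9],
    [-3.3,0,-5.7],
    [-3.4,0,-5.6]
  ],
  "dr": [
    [0,0,0],
    [0,0,0],
    [0,0,0],
    [0,0,0],
    [0,0,0],
    [0,0,0],
    [0,0,0],
    [0,0,0]
  ],
  "grip": [30,30,30,30,30,30,30,30]
}}

```text
clock: 27.0
eef_pos: [0.477, -0.1833, 0.1208]
ee_rot: [-0.389, -3.117, 0.001]
ft_force: [1.2, -6.3, -8.0]
opening: 0.381
grip_force: 40.0
```

{"method": "send_rows", "body": {
  "dp": [
    [-3.8,0,-5.4],
    [-4,0,-5.2],
    [-4.2,0,-5.1],
    [-4.4,0,-4.9],
    [-4.6,0,-4.7],
    [-4.9,0,-4.5],
    [-5,0,-4.3],
    [-5.2,0,-4]
  ],
  "dr": [
    [0,0,0],
    [0,0,0],
    [0,0,0],
    [0,0,0],
    [0,0,0],
    [0,0,0],
    [0,0,0],
    [0,0,0]
  ],
  "grip": [30,30,30,30,30,30,30,30]
}}

```text
clock: 28.0
eef_pos: [0.5116, -0.1921, 0.1586]
ee_rot: [-0.389, -3.116, 0.001]
ft_force: [-1.0, -5.0, -6.3]
opening: 0.382
grip_force: 40.0
```

{"method": "send_rows", "body": {
  "dp": [
    [-3.6,0,-2.5],
    [-3.6,0,-2.5],
    [-3.7,0,-2.4],
    [0,0,0],
    [0,0,0],
    [0,0,0],
    [0,0,0],
    [0,0,0]
  ],
  "dr": [
    [0,0,0],
    [0,0,0],
    [0,0,0],
    [0,0,0],
    [0,0,0],
    [0,0,0],
    [0,0,0],
    [0,0,0]
  ],
  "grip": [30,30,30,30,30,30,30,30]
}}

```text
clock: 29.0
eef_pos: [0.5223, -0.1947, 0.166]
ee_rot: [-0.389, -3.116, 0.001]
ft_force: [-1.2, -5.1, -5.0]
opening: 0.379
grip_force: 40.0
```

```bash
python3 - <<'E'
from h import *
from b2 import look
import b2
s=env.get_state(); print({k:np.round(s[k],3) for k in("eef_pos","ft_force","opening","grip_force","clock")}, "max qvel",np.abs(s["qvel"]).max())
u=np.array([.969,-.2453]); w=np.array([.2453,.969]); h=np.array([.457,-.178])+.147*u
for n in("top","side","wrist"):
    C,P,c=cam(n); Q=P.reshape(-1,3); a=(Q[:,:2]-h)@u*1000; b=(Q[:,:2]-h)@w*1000; z=Q[:,2]*1000-89
    k=(abs(b)>35)&(abs(b)<92)&(a<-25)&(a>-130)&(z>15)&(abs(z+a)<40)
    if k.sum()>30:
        p=np.polyfit(a[k],z[k],1)
        for _ in range(3): r=z-np.polyval(p,a); kk=k&(abs(r)<4); p=np.polyfit(a[kk],z[kk],1)
        print(n,kk.sum(),"angle deg",np.degrees(np.arctan(-p[0])).round(2),"offset",p[1].round(1))
b2.za=.045; look("top")
save("s5.png",cam("side")[0][60:320,180:500])
E
```

```text
{'eef_pos': array([ 0.522, -0.195,  0.166]), 'ft_force': array([-1.25 , -5.135, -5.01 ]), 'opening': np.float64(0.379), 'grip_force': np.float64(39.998), 'clock': np.float64(29.0)} max qvel 0.0012398216107823423
top 72 angle deg 41.71 offset 13.2
side 788 angle deg 43.57 offset 3.6
wrist 13917 angle deg 43.43 offset 9.1
top -90 50 a [-11.5   0.1  11.9] b -85.9 -72.7 z [56.4 59.5]
top -68 16 a [-3.8  0.3  5.5] b -66.7 -56.9 z [49.7 53. ]
top -33 20 a [-4.   1.5  5.7] b -32.7 -18.7 z [47.9 53.1]
top 18 21 a [-5.   0.3  6.4] b 19.4 32.2 z [47.9 52.2]
top 56 17 a [-5.   0.3  6.7] b 56.4 67.7 z [49.4 54.3]
top 72 38 a [-10.9   0.6  13. ] b 72.2 83.1 z [56.8 59.2]
```

View pics/s5.png

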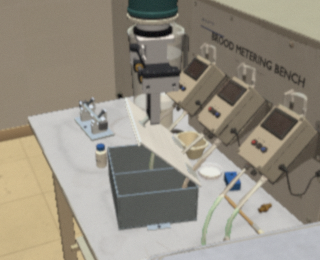

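The lid is held still at about 43.5° (0.76 rad), and the bar is still seated with the jaws closed. I hand the job in.

```bash
python3 -c "
from workcell import env
print(env.sign_off())"
```

```text
the job is handed in; nothing more can be done
None
```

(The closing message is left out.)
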